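# Tip a tray of turned knobs into the tumbler's feed hopper

## Robot

A 6-joint arm with a two-finger parallel gripper is mounted at the origin on the work surface. World frame = base frame: x ahead of the robot, y to its left, z up, the work surface at z = 0. Lengths are in m, angles in degrees, forces in N, time in s.
With the tool pointing down it reaches from about 0.425 to 1.125 m from the base axis. Payload 14.9 kg.
Tool frame: the origin (TCP) lies at the very end of the fingers, on their centre line; the grasp point (between the pads) lies manip.pinch_z behind it (manip.pinch_z is the distance from the TCP to the grasp point, in m); z points along the fingers, y is the line along which they close (so a half turn about z gives the same grasp; the last joint's range is limited). The gripper opens to 91 mm and grips with 3 to 60 N. Pads are 32 mm wide; open, the fingers measure 118 mm over their backs; the gripper's body (76 mm by 178 mm) begins 60 mm behind the grasp point.
Start: joints at [71.316, 21.709, 99.362, -0, 58.929, -1.908], TCP at [0.202, 0.67, 0.186] pointing down, gripper open.
Joint ranges: [-158.91, 158.91], [-42.39, 125.64], [0.06, 152.35], [-60.88, 240.88], [17.5, 164.5], [-176.32, 176.32]. Speed limits (degrees/s): [108.29, 108.29, 136.94, 180, 180, 180].

## Interface

Orientations are given as [roll, pitch, yaw] about the fixed x, y, z axes, in that order (R = Rz(yaw) Ry(pitch) Rx(roll)).
In Python, from cell import telemetry, camera, sign_off, boxes_of, trace, pinpoint, manip gives the robot as it stands.
- The arm moves only by the tool carry_out, never from a script. Its argument "rows" is a list of rows, each an object with "dp": the shift along the world's x, y, z in mm, a list of three; "delta_rot": the turn, a rotation vector about the world's x, y, z in degrees, a list of three; "claw": the finger opening in mm, from 0 to 91.2. A call has 1 to 12 rows; each row is the pose to reach, as a shift and turn from the pose commanded when the call began; what a row does not reach only later rows make up. A row lasts 1/8 s, in which the tool goes at most 62.5 mm and 10.7 degrees, less where a joint would pass 70% of its speed; a pose out of reach is approached as far as the arm can. A call with a gripper value outside its range is refused whole. The fingers move at their own pace and stop on an object; "squeeze" is the grip in N (left out, the last holds). Time passes only in rows, so rows that repeat a pose let the fingers close. It gives the time, the measured TCP pose, the force, the opening and the grip force at its end, in the units of the state.
- telemetry.state(): the state, without advancing time (a new reading comes with each control period).
- camera(name): name is "scene" or "top" or "wrist"; returns a dict with "image" (384x512x3 uint8, blue, green, red), "range_z" (384x512 float32, m along the optical axis (not along the pixel's ray), 0 where there is no reading), "fx", "fy", "cx", "cy" (pixels), "eye" and "rotation" of the camera in the world. Camera axes: x right, y down, z forward; pixel columns grow to the right and rows downward; lengths in m; the calibration is good to about 2 mm. A picture is of the moment at which its call begins.
- sign_off(): hands the job in; it is judged then, once.
Trained networks look in a picture, given as the dict that the camera call returned (one of the last four; its "shot" number tells which), for a name from the list of things; names that differ only in an ending like _2 or _b are one class to them, and where a whole thing is asked for, a point or a joint stands for the part that bears it (a point fixed in the world has none). Each returns a list of dicts, best first, with "score" (0 to 1); they miss things now and then, are a little off and sometimes report something else, mostly with a low value. They report only what shows in the picture. A call takes as long as a camera call.
- boxes_of(name, picture): "position" ([x, y, z] in m, in world coordinates, good to about 4 mm: the middle of the surface that is visible of it).
- trace(name, picture): "mask" (384x512 bool, what is visible of it).
- pinpoint(name, picture): "position" ([x, y, z] in m, in world coordinates, good to about 4 mm: a listed point, or the origin of a listed thing).
The state is a dict: "time": time; "q": joint angles; "qd": joint speeds; "joint_efforts": joint torques, N m; "ee_pos": TCP position; "eef_rot": TCP orientation; "wrist_force": force on the tool from outside, world axes, zero at the start; "wrist_torque": the same for the moment, N m; "gripper_width": finger opening in m; "finger_force": force on a finger pad.
Only numpy, scipy, OpenCV 4.12 (cv2) and the standard library are available. Lean on these libraries where they do the work, as an engineer would, in place of code of your own. Each camera call takes 0.05 s, during which the arm holds its last target. There are 200 camera calls.

## Task

Load the seven turned knobs into the polishing tumbler: first take the sanding stick off the tray and lay it flat on the bench, clear of the tray; then slide the yellow tray squarely up to the hopper so that its runners meet the rim bar, and tip it over the bar from its back handle until every knob has slid into the hopper. Let the empty tray down again under control, not dropped, so that it stands flat on the bench, and leave the tin, the glue bottle and the bowl undisturbed.

Things in the scene. Friction and masses are not known exactly. Their poses are not given: they have to be found in the camera images.
- tray: Yellow sheet-steel pouring tray, loose, 150 mm wide, about 0.45 kg, on two runners 15 mm tall; sheet 4 mm. x points out of the open pouring end, z up; origin at mid-width, level with the runners' undersides. Along x: rear wall's outer face at -90 mm, floor -90 to +60 mm (underside 15 mm, top 19 mm up). Rear wall and side walls are 66 mm high, the side walls 43 mm from x = +26 mm on.
- tray_lip (a point): Middle of the front edge of the tray's pouring lip, (85, 0, 24) mm in the tray's frame. The lip goes on from the floor at x = 60 mm, turned up 14 degrees. There is no front wall.
- tray_handle (a point): Middle of the tray's handle, (-130, 0, 54) mm in the tray's frame: a round steel bar 10 mm thick along the tray's y, 104 mm long, carried by a bent end at each side. 35 mm clear gap between it and the rear wall. It can be hooked from below and behind, or pinched from above with one finger each side (open only about 35 mm to fit the gap).
- tray_toe (a point): Middle of the line through the front ends of the two runners, at their undersides: (45, 0, 0) mm in the tray's frame. The runners reach from x = -80 to +45 mm, 12 mm wide, centred at y = +-55 mm. Ahead of the toe only floor and lip jut out, 15 mm up.
- hopper: Grey sheet-steel feed hopper fixed to the far edge of the bench; x away from the robot, y along the edge. Origin on the bench top, at the bench's edge, mid-width. The mouth spans x = 4 to 200 mm and y = +-111 mm, open at bench level; beyond the edge its side sheets stand 45 mm and its far sheet 64 mm above the bench. Its bottom, a shut gate, lies 198 mm below the bench top.
- hopper_rim (a point): Top middle of the hopper's near rim: a fixed round steel bar 12 mm thick, 230 mm long along y, lying on the bench top along its edge (axis 6 mm nearer the robot than the edge). The tray's floor passes 3 mm over it while the runners butt against it; when the tray is tipped, the corner between runner ends and floor pivots on the bar.
- stick: Sanding stick: flat wooden bar with red abrasive on part of its upper face, 240 mm along its y, 28 mm along its x, 10 mm thick, 60 g. Origin at the centre of its underside. At the start it lies across the tops of the tray's two side walls (66 mm up). The bench top reaches 0.85 m to each side; a blue vise is bolted to it 0.6 m to the robot's right.
- tin: Blue finish tin with a paper label, 78 mm across, 102 mm tall, full (0.45 kg); origin at the centre of its underside. Bystander, stands on the bench near the hopper's rim.
- glue: Yellow glue bottle with orange cap, 60 mm across, 150 mm tall; origin at the centre of its underside. Bystander, stands on the bench near the hopper's rim.
- bowl: Small turned dark-wood bowl, 80 mm across, 50 mm tall; origin at the centre of its underside. Bystander, stands on the bench near the hopper's rim.
- knob0: Turned beech drawer knob, 36 mm across, 30 mm tall, 18 g: a 16 mm thick head on a 22 mm wide, 14 mm tall foot. Origin at the centre of its foot's end; it starts standing on its foot on the tray's floor. The seven knobs do the same job.
- knob1: Turned beech drawer knob, 36 mm across, 30 mm tall, 18 g: a 16 mm thick head on a 22 mm wide, 14 mm tall foot. Origin at the centre of its head's face; it starts standing on its head on the tray's floor. The seven knobs do the same job.
- knob2: Turned beech drawer knob, 36 mm across, 30 mm tall, 18 g: a 16 mm thick head on a 22 mm wide, 14 mm tall foot. Origin at the centre of its foot's end; it starts standing on its foot on the tray's floor. The seven knobs do the same job.
- knob3: Turned beech drawer knob, 36 mm across, 30 mm tall, 18 g: a 16 mm thick head on a 22 mm wide, 14 mm tall foot. Origin at the centre of its head's face; it starts standing on its head on the tray's floor. The seven knobs do the same job.
- knob4: Turned beech drawer knob, 36 mm across, 30 mm tall, 18 g: a 16 mm thick head on a 22 mm wide, 14 mm tall foot. Origin at the centre of its foot's end; it starts standing on its foot on the tray's floor. The seven knobs do the same job.
- knob5: Turned beech drawer knob, 36 mm across, 30 mm tall, 18 g: a 16 mm thick head on a 22 mm wide, 14 mm tall foot. Origin at the centre of its head's face; it starts standing on its head on the tray's floor. The seven knobs do the same job.
- knob6: Turned beech drawer knob, 36 mm across, 30 mm tall, 18 g: a 16 mm thick head on a 22 mm wide, 14 mm tall foot. Origin at the centre of its foot's end; it starts standing on its foot on the tray's floor. The seven knobs do the same job.

How it is judged (in metres and radians):
On the way, in this order (a step that is already met when the one before it is completed fails the run):
1. the sanding stick lies flat on the bench, off the tray (height (world z) of stick between -0.004 and 0.006 m and angle between stick's own z axis and vertical below 0.1 rad and contact force between stick and tray below 0.05 N and contact force between stick and the fingers below 0.05 N), for 0.2 s.
2. the tray stands flat and square (within 10 degrees) with its runners within 15 mm of the rim bar, its middle within 35 mm of the hopper's (x of tray_toe in the frame of hopper between -0.027 and 0.005 m and y of tray_toe in the frame of hopper between -0.035 and 0.035 m and angle between the x axis of tray and the x axis of hopper, either way round below 0.175 rad and angle between tray's own z axis and vertical below 0.12 rad), for 0.1 s.
3. the tray is tipped more than 35 degrees towards the hopper with its runners' front ends still at the rim bar (within 40 mm) (angle between tray's own z axis and vertical above 0.61 rad and height (world z) of tray_handle above 0.1 m and distance between tray_toe and hopper_rim below 0.053 m), for 0.1 s.
At the end, for the whole second after the job is handed in: All seven knobs lie in the hopper (50 to 250 mm below the bench top); the tray stands at rest, upright (within 3.4 degrees) with its runners down on the bench (within 6 mm); the sanding stick lies flat on the bench (within 6 mm and 6 degrees), not touching the tray (height (world z) of knob0 between -0.25 and -0.05 m and height (world z) of knob1 between -0.25 and -0.05 m and height (world z) of knob2 between -0.25 and -0.05 m and height (world z) of knob3 between -0.25 and -0.05 m and height (world z) of knob4 between -0.25 and -0.05 m and height (world z) of knob5 between -0.25 and -0.05 m and height (world z) of knob6 between -0.25 and -0.05 m and height (world z) of stick between -0.004 and 0.006 m and angle between stick's own z axis and vertical below 0.1 rad and contact force between stick and tray below 0.05 N and angle between tray's own z axis and vertical below 0.06 rad and height (world z) of tray between -0.004 and 0.006 m and linear speed of tray below 0.02 m/s).
It fails at once if tin, glue bottle or bowl shifted more than 20 mm or tipped (distance of any of tin, glue, bowl from where it was at the start of the episode above 0.02 m or angle between any of tin, glue, bowl's own z axis and vertical above 0.3 rad).
It fails at once if the tray is dropped or flung (turns faster than 4 rad/s) (angular speed of tray above 4 rad/s).
It fails at once if the sanding stick goes off the bench or into the hopper (height (world z) of stick below -0.02 m).
It also fails if it takes over 72 s, if anything falls off the work surface, if the arm or the gripper's body presses on something with over 40 N, if the wrist force passes 120 N, or if a joint passes its speed limit or range.

## Working session

There is one attempt and no reset: what is moved stays moved. The work goes in short steps, Python scripts to look and compute and a tool call to move; the robot and the scene stay as the last step left them, time stands still between calls to the robot, and variables do not carry over. Pictures are saved under pics/ and viewed, at most 10 in all, crops included, and the job is handed in when it is done.

Besides the shell and the picture viewer there is one more tool, called after "Call:" in YAML: its name, and indented under it one key for each argument. carry_out: Moves the arm, as the interface text tells. Its arguments: {"type":"object","properties":{"rows":{"type":"array","items":{"type":"object","properties":{"dp":{"type":"array","items":{"type":"number"}},"delta_rot":{"type":"array","items":{"type":"number"}},"claw":{"type":"number"}}}},"squeeze":{"type":"number"}},"required":["rows"]}

```bash
mkdir -p pics
cat > h.py <<'E'
import numpy as np, cv2
from cell import telemetry, camera, boxes_of, trace, pinpoint, manip
def shots(names=("scene","top")):
    return {n:camera(n) for n in names}
def world(c,mask):
    v,u=np.nonzero(mask&(c["range_z"]>0)); z=c["range_z"][v,u]
    p=np.stack([(u-c["cx"])/c["fx"]*z,(v-c["cy"])/c["fy"]*z,z],1)
    return p@np.array(c["rotation"]).T+np.array(c["eye"])
E
python3 - <<'E'
from h import *
np.set_printoptions(precision=4,suppress=True)
s=shots()
cv2.imwrite("pics/a.png",np.hstack([s["scene"]["image"],s["top"]["image"]])[:, :])
cv2.imwrite("pics/a.png",cv2.resize(np.vstack([s["scene"]["image"],s["top"]["image"]]),(400,600)))
cv2.imwrite("pics/top.png",cv2.resize(s["top"]["image"],(800,600)))
print(manip.pinch_z, telemetry.state())
for n in s:
    print(n,s[n]["eye"])
    for k in ["tray_handle","tray_toe","tray_lip","tray","hopper_rim","hopper","stick","tin","glue","bowl"]:
        try:
            r=pinpoint(k,s[n]); print(k,[(np.round(a["position"],4),round(a["score"],2)) for a in r[:2]])
        except Exception as e: print(k,e)
E
```

```text
0.0188 {'time': 0.1, 'q': array([71.3158, 21.7351, 99.3902,  0.001 , 58.9276, -1.9077]), 'qd': array([-0.0117, -0.1389, -0.1598, -0.0087, -0.1403, -0.0635]), 'joint_efforts': array([  0.0039, -76.5038, -43.5291,   0.0654,   0.0398,   0.    ]), 'ee_pos': array([0.2019, 0.6699, 0.185 ]), 'eef_rot': array([-179.9472,   -0.0026,  163.2231]), 'wrist_force': array([-0.6018,  0.1061,  0.4416]), 'wrist_torque': array([0.0277, 0.0096, 0.0538]), 'finger_force': 0.0, 'gripper_width': 0.09127070307558502}
scene [ 0.902  -0.5127  0.7133]
tray_handle [(array([0.4192, 0.1453, 0.0531]), 0.88)]
tray_toe [(array([0.5906, 0.1059, 0.0004]), 0.79)]
tray_lip [(array([0.6353, 0.0976, 0.0214]), 0.73), (array([0.5208, 0.0801, 0.0199]), 0.64)]
tray [(array([0.5477, 0.1199, 0.0036]), 0.78)]
hopper_rim [(array([ 0.7416, -0.073 ,  0.0145]), 0.62), (array([0.5465, 0.1169, 0.0031]), 0.35)]
hopper [(array([ 0.7488, -0.0718, -0.0011]), 0.96), (array([0.4968, 0.1769, 0.0179]), 0.53)]
stick [(array([0.5072, 0.1548, 0.0692]), 0.58)]
tin [(array([ 0.6885, -0.2206, -0.0055]), 0.91), (array([0.4989, 0.1766, 0.018 ]), 0.17)]
glue []
bowl [(array([0.6954, 0.0844, 0.0005]), 0.95), (array([0.5003, 0.1746, 0.0202]), 0.44)]
top [ 0.5104 -0.0346  1.0663]
tray_handle [(array([0.4247, 0.1465, 0.0533]), 0.88)]
tray_toe [(array([ 0.5935,  0.1076, -0.0002]), 0.79), (array([0.5414, 0.164 , 0.0178]), 0.42)]
tray_lip [(array([0.6288, 0.0993, 0.0276]), 0.96)]
tray [(array([0.5459, 0.1172, 0.0061]), 0.86), (array([ 0.5925,  0.1057, -0.0014]), 0.62)]
hopper_rim []
hopper [(array([ 0.749 , -0.0712,  0.001 ]), 0.87), (array([0.55  , 0.1176, 0.0027]), 0.56)]
stick [(array([0.5067, 0.1532, 0.0671]), 0.78)]
tin [(array([ 0.6924, -0.2199,  0.0065]), 0.88), (array([0.4791, 0.0917, 0.022 ]), 0.5)]
glue [(array([ 0.6869, -0.3228,  0.0021]), 0.71)]
bowl [(array([ 0.6931,  0.0813, -0.0045]), 0.82)]
```

View pics/top.png

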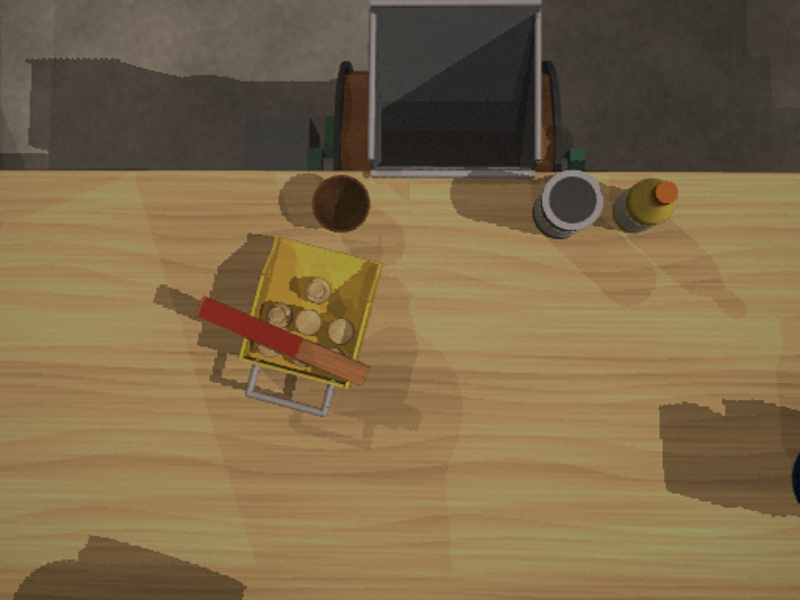

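View pics/a.png

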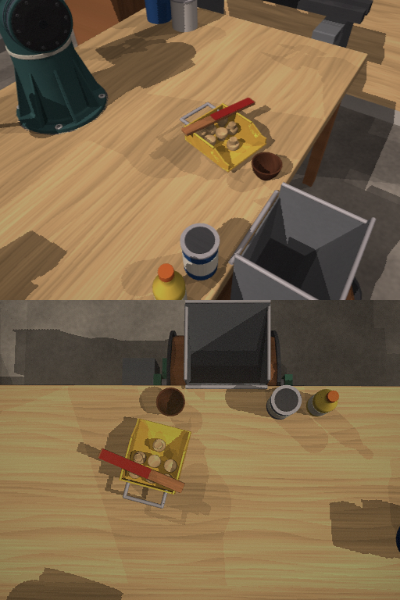

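Run:
```python
from h import *
np.set_printoptions(precision=4,suppress=True)
s=shots()
for n,c in s.items():
    for k in ["stick","tray","hopper","bowl","tin","glue"]:
        r=trace(k,c)
        if not r: print(n,k,'none'); continue
        p=world(c,r[0]["mask"])
        if k=="stick":
            z=np.median(p[:,2]); q=p[abs(p[:,2]-z)<.008]
            (cx,cy),(w,h),a=cv2.minAreaRect((q[:,:2]*1000).astype(np.float32)); 
            m=q[:,:2].mean(0); _,_,V=np.linalg.svd(q[:,:2]-m,full_matrices=False)
            print(n,k,round(r[0]["score"],2),z,(cx,cy),(w,h),"long dir",np.degrees(np.arctan2(V[0,1],V[0,0])))
        else: print(n,k,round(r[0]["score"],2),np.percentile(p,[1,50,99],axis=0).tolist())
# hopper rim line from top: points with z in 8..14mm near x .74
c=s["top"]; p=world(c,np.ones((384,512),bool))
q=p[(p[:,2]>.006)&(p[:,2]<.02)&(abs(p[:,0]-.745)<.02)&(abs(p[:,1]+.072)<.12)]
print(len(q),np.percentile(q,[2,50,98],axis=0)); f=np.polyfit(q[:,1],q[:,0],1);print("rim fit x=a*y+b",f,np.degrees(np.arctan(f[0])))
```

```text
Traceback (most recent call last):
  File "h.py", line 8, in world
    return p@np.array(c["rotation"]).T+np.array(c["eye"])
           ~~~~~~~~~~~~~~~~~~~~~~~~~~~^~~~~~~~~~~~~~~~~~~
ValueError: operands could not be broadcast together with shapes (1176,) (3,)
```

```bash
sed -i 's/^import numpy.*/&\nfrom scipy.spatial.transform import Rotation as Rn/; s/np.array(c\["rotation"\]).T/Rn.from_euler("xyz",c["rotation"],degrees=True).as_matrix().T/' h.py
cat > m.py <<'E'
from h import *
np.set_printoptions(precision=4,suppress=True)
s=shots()
for n,c in s.items():
    print(n,c["rotation"])
    for k in ["stick","tray","hopper","bowl","tin","glue"]:
        r=trace(k,c)
        if not r: print(n,k,'none'); continue
        p=world(c,r[0]["mask"])
        if k=="stick":
            z=np.median(p[:,2]); q=p[abs(p[:,2]-z)<.008]
            (cx,cy),(w,h),a=cv2.minAreaRect((q[:,:2]*1000).astype(np.float32)); 
            m=q[:,:2].mean(0); _,_,V=np.linalg.svd(q[:,:2]-m,full_matrices=False)
            print(n,k,round(r[0]["score"],2),z,(cx,cy),(w,h),"long dir",np.degrees(np.arctan2(V[0,1],V[0,0])))
        else: print(n,k,round(r[0]["score"],2),np.percentile(p,[1,50,99],axis=0).round(4).tolist())
c=s["top"]; p=world(c,np.ones((384,512),bool))
q=p[(p[:,2]>.006)&(p[:,2]<.02)&(abs(p[:,0]-.745)<.02)&(abs(p[:,1]+.072)<.12)]
print(len(q),np.percentile(q,[2,50,98],axis=0)); f=np.polyfit(q[:,1],q[:,0],1);print("rim fit x=a*y+b",f,np.degrees(np.arctan(f[0])))
E
python3 m.py
```

```text
scene [-136.3947    0.6065   33.0855]
scene stick 0.72 0.0754251085011931 (507.9447326660156, 152.062255859375) (241.6150665283203, 31.962268829345703) long dir -112.29229638525406
scene tray 0.66 [[0.4056, 0.0269, -0.0013], [0.5665, 0.1211, 0.0243], [0.645, 0.2355, 0.0683]]
scene hopper 0.85 [[0.701, -0.189, -0.4048], [0.8475, -0.0189, -0.0298], [1.0328, 0.1182, 0.0678]]
scene bowl 0.89 [[0.6407, 0.0415, -0.0023], [0.6908, 0.0943, 0.0324], [0.7304, 0.1495, 0.0509]]
scene tin 0.6 [[0.6574, -0.259, 0.003], [0.6999, -0.2357, 0.0995], [0.7278, -0.1861, 0.1031]]
scene glue 0.84 [[0.6686, -0.3532, 0.0573], [0.7005, -0.3315, 0.1074], [0.7211, -0.3019, 0.1505]]
top [-176.4665    2.0727  -89.3266]
top stick 0.81 0.07606551292860031 (508.1343994140625, 152.80935668945312) (239.82223510742188, 28.45730209350586) long dir -112.07381839288792
top tray 0.85 [[0.4166, 0.0352, -0.0005], [0.5646, 0.1215, 0.0201], [0.6421, 0.2055, 0.0696]]
top hopper 0.75 [[0.7423, -0.3101, -0.6466], [0.9019, -0.0543, -0.1133], [1.0119, 0.3413, 0.068]]
top bowl 0.69 [[0.6578, 0.0436, -0.0021], [0.6994, 0.084, 0.0245], [0.7365, 0.1202, 0.052]]
top tin 0.71 [[0.6542, -0.2553, 0.0113], [0.6864, -0.2155, 0.1004], [0.7252, -0.1837, 0.1049]]
top glue 0.89 [[0.6624, -0.3786, -0.0022], [0.6847, -0.3125, 0.0989], [0.738, -0.294, 0.152]]
561 [[ 0.7396 -0.1827  0.0064]
 [ 0.7446 -0.0669  0.0101]
 [ 0.7526  0.0408  0.0149]]
rim fit x=a*y+b [0.     0.7451] 5.033213316178992e-06
```

Call:
carry_out:
  rows:
    - {"dp": [28, -47, 0], "delta_rot": [0, 0, -8.6], "claw": 45}
    - {"dp": [56, -94, 0], "delta_rot": [0, 0, -17.3], "claw": 45}
    - {"dp": [83, -141, 0], "delta_rot": [0, 0, -25.9], "claw": 45}
    - {"dp": [111, -188, 0], "delta_rot": [0, 0, -34.5], "claw": 45}
    - {"dp": [139, -235, 0], "delta_rot": [0, 0, -43.2], "claw": 45}
    - {"dp": [167, -282, 0], "delta_rot": [0, 0, -51.8], "claw": 45}
    - {"dp": [195, -329, 0], "delta_rot": [0, 0, -60.5], "claw": 45}
    - {"dp": [223, -376, 0], "delta_rot": [0, 0, -69.1], "claw": 45}
    - {"dp": [250, -423, 0], "delta_rot": [0, 0, -77.7], "claw": 45}
    - {"dp": [278, -470, 0], "delta_rot": [0, 0, -86.4], "claw": 45}
    - {"dp": [306, -517, 0], "delta_rot": [0, 0, -95], "claw": 45}
    - {"dp": [306, -517, 0], "delta_rot": [0, 0, -95], "claw": 45}

```text
time: 3.45
ee_pos: [0.5095, 0.1507, 0.1857]
eef_rot: [180.0, -0.0, 67.9]
wrist_force: [-0.1, 0.4, -0.8]
gripper_width: 0.0453
finger_force: 0.0
```

Call:
carry_out:
  rows:
    - {"dp": [-1, 2, -30], "delta_rot": [0, 0, 0], "claw": 45}
    - {"dp": [-1, 2, -60], "delta_rot": [0, 0, 0], "claw": 45}
    - {"dp": [-1, 2, -85], "delta_rot": [0, 0, 0], "claw": 45}
    - {"dp": [-1, 2, -105], "delta_rot": [0, 0, 0], "claw": 45}
    - {"dp": [-1, 2, -118], "delta_rot": [0, 0, 0], "claw": 45}
    - {"dp": [-1, 2, -118], "delta_rot": [0, 0, 0], "claw": 45}
    - {"dp": [-1, 2, -118], "delta_rot": [0, 0, 0], "claw": 20}
    - {"dp": [-1, 2, -118], "delta_rot": [0, 0, 0], "claw": 20}
    - {"dp": [-1, 2, -118], "delta_rot": [0, 0, 0], "claw": 20}
    - {"dp": [-1, 2, -118], "delta_rot": [0, 0, 0], "claw": 20}
  squeeze: 15

```text
time: 4.7
ee_pos: [0.5072, 0.1552, 0.0678]
eef_rot: [180.0, -0.0, 68.2]
wrist_force: [0.2, -0.3, 0.9]
gripper_width: 0.0199
finger_force: 0.0
```

```bash
cat > look.py <<'E'
from h import *
import sys
s=shots(("scene","wrist"))
a=s["scene"]["image"][120:264,180:372]
cv2.imwrite("pics/%s.png"%sys.argv[1],np.hstack([cv2.resize(a,(400,300)),cv2.resize(s["wrist"]["image"],(400,300))]))
E
python3 look.py b; python3 m.py | grep stick
```

```text
scene stick 0.93 0.07533488491779688 (508.01324462890625, 151.91110229492188) (240.28582763671875, 32.27185821533203) long dir -112.27560574496621
top stick 0.59 0.07513183505282583 (481.64276123046875, 87.8792495727539) (99.95022583007812, 28.35364532470703) long dir 67.01431971022662
```

View pics/b.png

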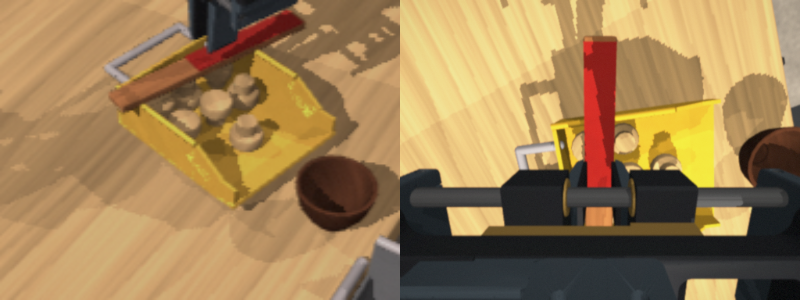

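Call:
carry_out:
  rows:
    - {"dp": [1, -3, 12], "delta_rot": [0, 0, 0], "claw": 20}
    - {"dp": [1, -3, 20], "delta_rot": [0, 0, 0], "claw": 39}
    - {"dp": [1, -3, 20], "delta_rot": [0, 0, 0], "claw": 39}
    - {"dp": [1, -3, 20], "delta_rot": [0, 0, 0], "claw": 39}
    - {"dp": [1, -3, 8], "delta_rot": [0, 0, 0], "claw": 39}
    - {"dp": [1, -3, -4], "delta_rot": [0, 0, 0], "claw": 39}
    - {"dp": [1, -3, -13], "delta_rot": [0, 0, 0], "claw": 39}
    - {"dp": [1, -3, -13], "delta_rot": [0, 0, 0], "claw": 39}
    - {"dp": [1, -3, -13], "delta_rot": [0, 0, 0], "claw": 20}
    - {"dp": [1, -3, -13], "delta_rot": [0, 0, 0], "claw": 20}
    - {"dp": [1, -3, -13], "delta_rot": [0, 0, 0], "claw": 20}
  squeeze: 15

```text
time: 6.88
ee_pos: [0.5082, 0.1523, 0.0548]
eef_rot: [180.0, -0.0, 68.2]
wrist_force: [0.1, 0.3, 0.8]
gripper_width: 0.0204
finger_force: 0.0
```

Run:
```python
from h import *
w=camera("wrist"); s=camera("scene")
cv2.imwrite("pics/c.png",np.hstack([cv2.resize(s["image"][100:200,210:310],(400,400),interpolation=cv2.INTER_CUBIC),cv2.resize(w["image"][120:260,180:320],(400,400),interpolation=cv2.INTER_CUBIC)]))
print(telemetry.state())
# fingers depth seen by scene near tcp
p=world(s,np.ones((384,512),bool)); q=p[(np.linalg.norm(p[:,:2]-[.508,.152],axis=1)<.05)&(p[:,2]>.05)]
print(np.histogram(q[:,2],bins=np.arange(.05,.2,.01)))
```

```text
{'time': 6.975, 'q': array([ 1.41605955e+01,  1.83255206e+01,  1.21648806e+02, -1.85785911e-03,
        4.00076896e+01,  3.59391819e+01]), 'qd': array([ 0.00324498,  0.07658256, -0.02979377, -0.01235239,  0.00872933,
       -0.02465703]), 'joint_efforts': array([ 4.19783009e-04, -5.92939639e+01, -3.13369668e+01,  5.39043406e-02,
       -1.65765476e-02,  2.18101820e-05]), 'ee_pos': array([0.50815561, 0.15223514, 0.05473861]), 'eef_rot': array([ 1.79984738e+02, -9.58765608e-03,  6.82228377e+01]), 'wrist_force': array([ 0.15390523, -0.23837303, -0.10382412]), 'wrist_torque': array([-0.13561566,  0.12270291,  0.04645403]), 'finger_force': 0.0, 'gripper_width': 0.019762397432258817}
(array([ 32,  82, 285,  44,  83,  71,  70,  67,  51,  29,   5,  53, 127,
       283, 167]), array([0.05, 0.06, 0.07, 0.08, 0.09, 0.1 , 0.11, 0.12, 0.13, 0.14, 0.15,
       0.16, 0.17, 0.18, 0.19, 0.2 ]))
```

View pics/c.png

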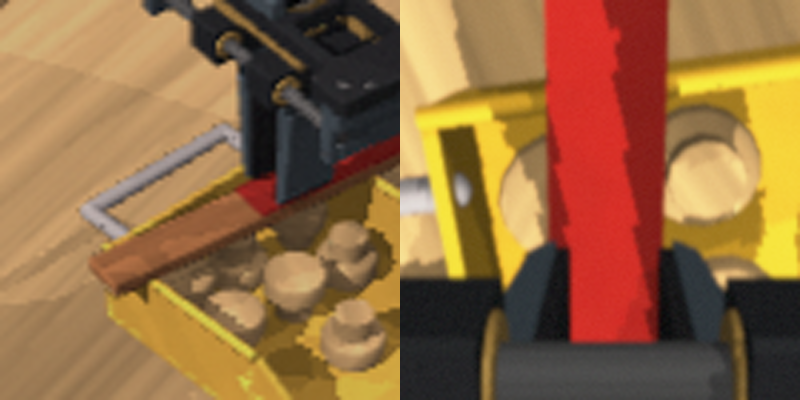

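Call:
carry_out:
  rows:
    - {"dp": [0, 0, 0], "delta_rot": [0, 0, 0], "claw": 0}
    - {"dp": [0, 0, 0], "delta_rot": [0, 0, 0], "claw": 0}
    - {"dp": [0, 0, 0], "delta_rot": [0, 0, 0], "claw": 0}
  squeeze: 15

```text
time: 7.35
ee_pos: [0.5081, 0.1522, 0.0545]
eef_rot: [180.0, 0.0, 68.2]
wrist_force: [0.6, 0.1, -0.3]
gripper_width: 0.0002
finger_force: 0.0
```

Run:
```python
from h import *
np.set_printoptions(precision=4,suppress=True)
s=camera("scene"); t=telemetry.state(); print(t["ee_pos"],t["gripper_width"],t["finger_force"])
for name in ("scene","top"):
    c=s if name=="scene" else camera("top")
    dark=(c["image"].max(2)<90)
    p=world(c,dark); q=p[(np.linalg.norm(p[:,:2]-t["ee_pos"][:2],axis=1)<.06)]
    print(name,np.histogram(q[:,2],bins=np.arange(.02,.2,.01))[0])
    q=q[(q[:,2]>.07)&(q[:,2]<.1)]
    d=np.array([np.cos(np.radians(-22)),np.sin(np.radians(-22))]); a=(q[:,:2]-t["ee_pos"][:2])@d
    if len(q): print(np.percentile(a,[2,25,50,75,98]))
r=trace("stick",s); p=world(s,r[0]["mask"]); print(np.percentile(p,[2,50,98],axis=0))
```

```text
[0.5081 0.1522 0.0545] 0.000137325658173966 0.0
scene [ 64  69  75  11  53  81  33  54  57  59  53  45  21   3  41 161 203]
[-0.0038  0.0042  0.0085  0.0109  0.0142]
top [ 4  6  4  3  1  6  0  0  0  0  0  0  0  0  1 29  6]
[-0.0138 -0.0082  0.0012  0.0035  0.0127]
[[0.4613 0.0431 0.0682]
 [0.4981 0.1165 0.075 ]
 [0.5591 0.2486 0.0782]]
```

Call:
carry_out:
  rows:
    - {"dp": [0, 0, 30], "delta_rot": [0, 0, 0], "claw": 40}
    - {"dp": [0, 0, 60], "delta_rot": [0, 0, 0], "claw": 40}
    - {"dp": [0, 0, 80], "delta_rot": [0, 0, 0], "claw": 40}
    - {"dp": [0, 0, 80], "delta_rot": [0, 0, 0], "claw": 40}

```text
time: 8.0
ee_pos: [0.5089, 0.1524, 0.1357]
eef_rot: [179.9, -0.1, 68.2]
wrist_force: [0.1, -0.4, -0.7]
gripper_width: 0.0376
finger_force: 0.0
```

Run:
```python
from h import *
np.set_printoptions(precision=4,suppress=True)
s=camera("scene"); t=telemetry.state(); print(t["ee_pos"],t["gripper_width"])
p=world(s,np.ones((384,512),bool))
q=p[(np.linalg.norm(p[:,:2]-t["ee_pos"][:2],axis=1)<.06)&(p[:,2]>.085)]
print(np.histogram(q[:,2],bins=np.arange(.085,.26,.01)))
lo=q[(q[:,2]<.22)]
d=np.array([np.cos(np.radians(-22)),np.sin(np.radians(-22))]);e=np.array([-d[1],d[0]])
r=lo[:,:2]-t["ee_pos"][:2]
for z in np.arange(.1,.22,.01):
    k=(lo[:,2]>=z)&(lo[:,2]<z+.01)
    if k.sum()>3: print(round(z,2),k.sum(),np.percentile(r[k]@d,[3,50,97]),np.percentile(r[k]@e,[3,50,97]))
```

```text
[0.5082 0.1523 0.1346] 0.03939746600284202
(array([  0,   0,   0,   0,   0,   0,   0,  14, 110, 118, 126, 104,  77,
        72,  52,  33, 122]), array([0.085, 0.095, 0.105, 0.115, 0.125, 0.135, 0.145, 0.155, 0.165,
       0.175, 0.185, 0.195, 0.205, 0.215, 0.225, 0.235, 0.245, 0.255]))
0.16 64 [-0.0211 -0.017   0.0302] [-0.0171 -0.0044  0.013 ]
0.17 120 [-0.0232  0.0242  0.0312] [-0.0175 -0.004   0.0148]
0.18 120 [-0.0225  0.0216  0.0321] [-0.0177 -0.0051  0.0148]
0.19 119 [-0.0233  0.0202  0.0327] [-0.0172 -0.0064  0.0135]
0.2 91 [-0.0278 -0.0155  0.0333] [-0.0178 -0.013   0.0003]
0.21 75 [-0.0266  0.0252  0.0347] [-0.0179 -0.0148 -0.0038]
```

Run:
```python
from h import *
s=camera("scene"); t=telemetry.state()
p=world(s,np.ones((384,512),bool))
q=p[(np.linalg.norm(p[:,:2]-t["ee_pos"][:2],axis=1)<.045)&(p[:,2]>.1)]
z=np.sort(q[:,2]); print(t["ee_pos"][2],z[[0,3,10,20,30,45]])
```

```text
0.13388354988978435 [0.16108431 0.1614973  0.1634078  0.16447584 0.16541775 0.1668437 ]
```

Call:
carry_out:
  rows:
    - {"dp": [0, 0, -30], "delta_rot": [0, 0, 0], "claw": 39}
    - {"dp": [0, 0, -55], "delta_rot": [0, 0, 0], "claw": 39}
    - {"dp": [0, 0, -75], "delta_rot": [0, 0, 0], "claw": 39}
    - {"dp": [0, 0, -88], "delta_rot": [0, 0, 0], "claw": 39}
    - {"dp": [0, 0, -98], "delta_rot": [0, 0, 0], "claw": 39}
    - {"dp": [0, 0, -98], "delta_rot": [0, 0, 0], "claw": 39}
    - {"dp": [0, 0, -98], "delta_rot": [0, 0, 0], "claw": 20}
    - {"dp": [0, 0, -98], "delta_rot": [0, 0, 0], "claw": 20}
    - {"dp": [0, 0, -98], "delta_rot": [0, 0, 0], "claw": 20}
    - {"dp": [0, 0, -98], "delta_rot": [0, 0, 0], "claw": 20}
  squeeze: 15

```text
time: 9.35
ee_pos: [0.5084, 0.1523, 0.037]
eef_rot: [180.0, -0.0, 68.2]
wrist_force: [-2.4, 0.0, 6.7]
gripper_width: 0.028
finger_force: 15.0
```

Call:
carry_out:
  rows:
    - {"dp": [0, 0, 15], "delta_rot": [0, 0, 0], "claw": 20}
    - {"dp": [0, 0, 40], "delta_rot": [0, 0, 0], "claw": 20}
    - {"dp": [0, 0, 60], "delta_rot": [0, 0, 0], "claw": 20}
    - {"dp": [-7, 35, 60], "delta_rot": [0, 0, 0], "claw": 20}
    - {"dp": [-15, 80, 60], "delta_rot": [0, 0, 0], "claw": 20}
    - {"dp": [-27, 125, 60], "delta_rot": [0, 0, 0], "claw": 20}
    - {"dp": [-36, 170, 60], "delta_rot": [0, 0, 0], "claw": 20}
    - {"dp": [-46, 215, 40], "delta_rot": [0, 0, 0], "claw": 20}
    - {"dp": [-56, 250, 10], "delta_rot": [0, 0, 0], "claw": 20}
    - {"dp": [-58, 268, -20], "delta_rot": [0, 0, 0], "claw": 20}
    - {"dp": [-58, 268, -45], "delta_rot": [0, 0, 0], "claw": 20}
    - {"dp": [-58, 268, -45], "delta_rot": [0, 0, 0], "claw": 20}

```text
time: 10.85
ee_pos: [0.4491, 0.4196, -0.0093]
eef_rot: [-179.9, 0.1, 68.2]
wrist_force: [-1.2, 0.5, -0.0]
gripper_width: 0.0277
finger_force: 15.0
```

```bash
python3 m.py | grep -E "stick|tray"
```

```text
scene stick 0.88 0.02853195750819465 (451.24163818359375, 418.6722106933594) (240.12738037109375, 32.66290283203125) long dir -114.73712968895747
scene tray 0.62 [[0.4121, 0.0273, -0.0011], [0.5542, 0.1227, 0.0316], [0.6434, 0.2212, 0.068]]
top stick 0.72 0.0303506138139239 (431.3382873535156, 369.63922119140625) (133.7917022705078, 29.184947967529297) long dir 69.53757986236899
top tray 0.67 [[0.4168, 0.0337, -0.0006], [0.5568, 0.1217, 0.0201], [0.6433, 0.2072, 0.0692]]
```

Call:
carry_out:
  rows:
    - {"dp": [0, 0, -8], "delta_rot": [0, 0, 0], "claw": 20}
    - {"dp": [0, 0, -14], "delta_rot": [0, 0, 0], "claw": 20}
    - {"dp": [0, 0, -17], "delta_rot": [0, 0, 0], "claw": 20}
    - {"dp": [0, 0, -17], "delta_rot": [0, 0, 0], "claw": 20}

```text
time: 12.05
ee_pos: [0.4499, 0.4201, -0.0259]
eef_rot: [-180.0, 0.0, 68.2]
wrist_force: [-0.2, 0.1, -0.4]
gripper_width: 0.028
finger_force: 15.0
```

Call:
carry_out:
  rows:
    - {"dp": [0, 0, -2], "delta_rot": [0, 0, 0], "claw": 20}
    - {"dp": [0, 0, -2], "delta_rot": [0, 0, 0], "claw": 34}
    - {"dp": [0, 0, -2], "delta_rot": [0, 0, 0], "claw": 40}
    - {"dp": [0, 0, -2], "delta_rot": [0, 0, 0], "claw": 40}
    - {"dp": [0, 0, 20], "delta_rot": [0, 0, 0], "claw": 40}
    - {"dp": [0, 0, 60], "delta_rot": [0, 0, 0], "claw": 40}
    - {"dp": [0, 0, 110], "delta_rot": [0, 0, 0], "claw": 35}
    - {"dp": [0, 0, 140], "delta_rot": [0, 0, 0], "claw": 35}

```text
time: 13.05
ee_pos: [0.4508, 0.4209, 0.1186]
eef_rot: [179.9, -0.2, 68.2]
wrist_force: [0.4, 0.5, -0.4]
gripper_width: 0.0353
finger_force: 0.0
```

Run:
```python
from h import *
np.set_printoptions(precision=4,suppress=True)
s=shots(); H=[];L=[];T=[]
for n,c in s.items():
    for k in ["tray_handle","tray_toe","tray_lip","tray"]:
        r=pinpoint(k,c); print(n,k,[(a["position"],round(a["score"],2)) for a in r[:1]])
    # handle by depth: points between z .045-.063 near handle
    p=world(c,np.ones((384,512),bool))
    d=p[:,:2]-[.4205,.146]; a=np.radians(-12.7); X=d@[np.cos(a),np.sin(a)]; Y=d@[-np.sin(a),np.cos(a)]
    k=(abs(X)<.012)&(abs(Y)<.04)&(p[:,2]>.045)&(p[:,2]<.07)
    f=np.polyfit(Y[k],X[k],1); print(n,"handle n",k.sum(),"x off",f[1],"ang",np.degrees(f[0]),"ztop",np.percentile(p[k,2],[50,95]))
    r=trace("stick",c); q=world(c,r[0]["mask"]); print("stick",q.mean(0),np.percentile(q[:,2],[5,50,95]))
```

```text
scene tray_handle [([0.4202, 0.1504, 0.0504], 0.55)]
scene tray_toe [([0.5893, 0.1093, -0.0005], 0.94)]
scene tray_lip [([0.6351, 0.0985, 0.0214], 0.68)]
scene tray [([0.5469, 0.118, 0.0023], 0.73)]
scene handle n 132 x off 0.005687106033066374 ang 1.277855385363207 ztop [0.0564 0.0594]
stick [0.4537 0.4168 0.0082] [0.0003 0.0091 0.0121]
top tray_handle [([0.4227, 0.1465, 0.0526], 0.96)]
top tray_toe [([0.5918, 0.1062, 0.0022], 0.91)]
top tray_lip [([0.6287, 0.0996, 0.0246], 0.66)]
top tray [([0.5473, 0.1183, 0.0025], 0.98)]
top handle n 186 x off 0.004249084975829526 ang 1.3081335507624268 ztop [0.0572 0.0603]
stick [0.4412 0.3899 0.0103] [0.0059 0.0098 0.0135]
```

Call:
carry_out:
  rows:
    - {"dp": [-4, -40, 0], "delta_rot": [0, 0, 1], "claw": 36}
    - {"dp": [-8, -90, 0], "delta_rot": [0, 0, 3], "claw": 36}
    - {"dp": [-14, -140, 0], "delta_rot": [0, 0, 5], "claw": 36}
    - {"dp": [-20, -190, 0], "delta_rot": [0, 0, 7], "claw": 36}
    - {"dp": [-25, -240, 0], "delta_rot": [0, 0, 8.3], "claw": 36}
    - {"dp": [-27, -274, 0], "delta_rot": [0, 0, 8.3], "claw": 36}
    - {"dp": [-27, -274, 0], "delta_rot": [0, 0, 8.3], "claw": 36}

```text
time: 14.52
ee_pos: [0.4228, 0.1447, 0.1144]
eef_rot: [-180.0, 0.0, 76.4]
wrist_force: [0.3, 0.7, 0.3]
gripper_width: 0.0361
finger_force: 0.0
```

Run:
```python
from h import *
t=telemetry.state(); print(t["ee_pos"],t["eef_rot"],t["q"].round(1))
s=camera("scene"); p=world(s,np.ones((384,512),bool))
q=p[(np.linalg.norm(p[:,:2]-t["ee_pos"][:2],axis=1)<.045)&(p[:,2]>.1)]
z=np.sort(q[:,2]); print(z[[0,3,10,20,30]])
w=camera("wrist"); r=pinpoint("tray_handle",w); print(r[:2])
```

```text
[0.42276073 0.14468405 0.11443749] [-1.79983573e+02  1.29195471e-02  7.63773631e+01] [ 15.9   4.9 129.9  -0.   45.2  29.5]
[0.14114846 0.14200692 0.14356285 0.14450098 0.14622854]
[{'position': [0.4251, 0.1514, 0.0536], 'score': 0.79}]
```

Call:
carry_out:
  rows:
    - {"dp": [1, 2, -30], "delta_rot": [0, 0, 0], "claw": 36}
    - {"dp": [1, 2, -55], "delta_rot": [0, 0, 0], "claw": 36}
    - {"dp": [1, 2, -75], "delta_rot": [0, 0, 0], "claw": 36}
    - {"dp": [1, 2, -90], "delta_rot": [0, 0, 0], "claw": 36}
    - {"dp": [1, 2, -104], "delta_rot": [0, 0, 0], "claw": 36}
    - {"dp": [1, 2, -104], "delta_rot": [0, 0, 0], "claw": 36}

```text
time: 15.42
ee_pos: [0.4236, 0.1483, 0.0098]
eef_rot: [-179.9, 0.0, 76.5]
wrist_force: [0.0, 0.4, 0.3]
gripper_width: 0.0358
finger_force: 0.0
```

Call:
carry_out:
  rows:
    - {"dp": [0, 0, 0], "delta_rot": [0, 0, 0], "claw": 20}
    - {"dp": [0, 0, 0], "delta_rot": [0, 0, 0], "claw": 12}
    - {"dp": [0, 0, 0], "delta_rot": [0, 0, 0], "claw": 2}
    - {"dp": [0, 0, 0], "delta_rot": [0, 0, 0], "claw": 2}
  squeeze: 25

```text
time: 15.92
ee_pos: [0.4242, 0.1482, 0.0109]
eef_rot: [180.0, -0.0, 76.5]
wrist_force: [-2.2, 0.1, 5.8]
gripper_width: 0.0093
finger_force: 25.0
```

Call:
carry_out:
  rows:
    - {"dp": [0, 0, 0], "delta_rot": [0, 0, 2], "claw": 2}
    - {"dp": [0, 0, 0], "delta_rot": [0, 0, 4.5], "claw": 2}
    - {"dp": [0, 0, 0], "delta_rot": [0, 0, 7], "claw": 2}
    - {"dp": [1, 0, 0], "delta_rot": [0, 0, 9.5], "claw": 2}
    - {"dp": [2, -3, 0], "delta_rot": [0, 0, 12], "claw": 2}
    - {"dp": [3, -10, 0], "delta_rot": [0, 0, 13.5], "claw": 2}
    - {"dp": [5, -25, 0], "delta_rot": [0, 0, 13.5], "claw": 2}
    - {"dp": [5, -42, 0], "delta_rot": [0, 0, 13.5], "claw": 2}
    - {"dp": [5, -60, 0], "delta_rot": [0, 0, 13.5], "claw": 2}
    - {"dp": [5, -78, 0], "delta_rot": [0, 0, 13.5], "claw": 2}
    - {"dp": [5, -95, 0], "delta_rot": [0, 0, 13.5], "claw": 2}
    - {"dp": [5, -100, 0], "delta_rot": [0, 0, 13.5], "claw": 2}
  squeeze: 40

```text
time: 17.42
ee_pos: [0.4293, 0.0474, 0.0108]
eef_rot: [180.0, -0.0, 90.0]
wrist_force: [0.4, 5.7, 5.4]
gripper_width: 0.009
finger_force: 40.1
```

```bash
cat > t.py <<'E'
from h import *
np.set_printoptions(precision=4,suppress=True)
t=telemetry.state(); print(t["time"],t["ee_pos"],t["eef_rot"],t["wrist_force"],t["gripper_width"])
s=shots()
for n,c in s.items():
    for k in ["tray_toe","tray_lip","tray","bowl"]:
        r=pinpoint(k,c); print(n,k,[(a["position"],round(a["score"],2)) for a in r[:1]])
c=s["top"]; r=trace("tray",c); p=world(c,r[0]["mask"]); p=p[(p[:,2]>.060)&(p[:,2]<.075)]
print("rim top", cv2.minAreaRect((p[:,:2]*1000).astype(np.float32)))
E
python3 t.py
```

```text
17.425 [0.4293 0.0474 0.0108] [179.9626  -0.0105  89.9564] [0.4079 5.6918 5.4226] 0.009014592003092521
scene tray_toe [([0.5998, 0.0513, 0.0012], 0.89)]
scene tray_lip [([0.6486, 0.0514, 0.0204], 0.63)]
scene tray [([0.5587, 0.0496, 0.0015], 0.8)]
scene bowl [([0.6969, 0.0816, 0.0022], 0.81)]
top tray_toe [([0.6042, 0.0482, -0.0], 0.72)]
top tray_lip [([0.6383, 0.0548, 0.025], 0.87)]
top tray [([0.5594, 0.0486, 0.0006], 0.68)]
top bowl [([0.6932, 0.0821, -0.0039], 0.55)]
rim top ((532.659912109375, 49.014705657958984), (134.2035675048828, 149.63278198242188), 0.42590704560279846)
```

Call:
carry_out:
  rows:
    - {"dp": [0, -12, 0], "delta_rot": [0, 0, 0], "claw": 2}
    - {"dp": [0, -30, 0], "delta_rot": [0, 0, 0], "claw": 2}
    - {"dp": [0, -50, 0], "delta_rot": [0, 0, 0], "claw": 2}
    - {"dp": [0, -70, 0], "delta_rot": [0, 0, 0], "claw": 2}
    - {"dp": [0, -90, 0], "delta_rot": [0, 0, 0], "claw": 2}
    - {"dp": [5, -108, 0], "delta_rot": [0, 0, 0], "claw": 2}
    - {"dp": [20, -120, 0], "delta_rot": [0, 0, 0], "claw": 2}
    - {"dp": [40, -121, 0], "delta_rot": [0, 0, 0], "claw": 2}
    - {"dp": [60, -121, 0], "delta_rot": [0, 0, 0], "claw": 2}
    - {"dp": [80, -121, 0], "delta_rot": [0, 0, 0], "claw": 2}
    - {"dp": [95, -121, 0], "delta_rot": [0, 0, 0], "claw": 2}
    - {"dp": [105, -121, 0], "delta_rot": [0, 0, 0], "claw": 2}

```text
time: 19.48
ee_pos: [0.5328, -0.0729, 0.0106]
eef_rot: [-179.8, -0.0, 90.0]
wrist_force: [-12.6, -0.6, 18.6]
gripper_width: 0.0087
finger_force: 40.0
```

Call:
carry_out:
  rows:
    - {"dp": [10, 0, 0], "delta_rot": [0, 0, 0], "claw": 2}
    - {"dp": [18, 0, 0], "delta_rot": [0, 0, 0], "claw": 2}
    - {"dp": [22, 0, 0], "delta_rot": [0, 0, 0], "claw": 2}
    - {"dp": [24, 0, 0], "delta_rot": [0, 0, 0], "claw": 2}
    - {"dp": [24, 0, 0], "delta_rot": [0, 0, 0], "claw": 2}

```text
time: 20.1
ee_pos: [0.5566, -0.0729, 0.0106]
eef_rot: [-179.8, -0.0, 90.0]
wrist_force: [-9.4, 0.7, 14.9]
gripper_width: 0.0089
finger_force: 40.0
```

```bash
python3 t.py; python3 look.py d
```

```text
20.1 [ 0.5566 -0.0729  0.0106] [-179.8313   -0.0157   89.9997] [-9.351   0.6925 14.8699] 0.008877884721519411
scene tray_toe [([0.7328, -0.0702, 0.0012], 0.9)]
scene tray_lip [([0.7775, -0.0716, 0.0226], 0.85)]
scene tray [([0.6839, -0.0741, 0.0027], 0.96)]
scene bowl [([0.6965, 0.0841, -0.0004], 0.62)]
top tray_toe [([0.7286, -0.0737, -0.0024], 0.84)]
top tray_lip [([0.7705, -0.0652, 0.0243], 0.57)]
top tray [([0.6872, -0.0708, -0.0014], 0.62)]
top bowl [([0.6917, 0.0811, -0.0005], 0.8)]
rim top ((666.3696899414062, -72.99746704101562), (122.17459106445312, 152.13424682617188), 1.1478666067123413)
```

View pics/d.png

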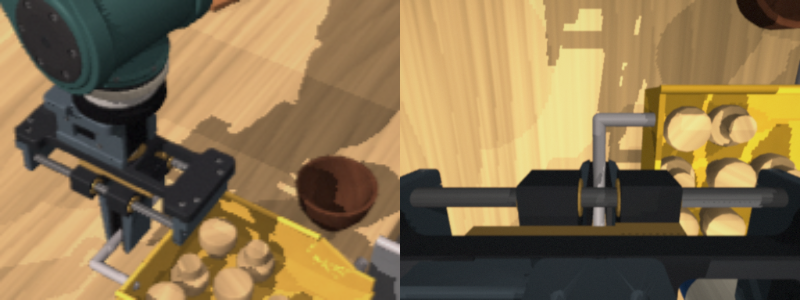

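Call:
carry_out:
  rows:
    - {"dp": [3, 0, 0.5], "delta_rot": [0, 0, 0], "claw": 2}
    - {"dp": [5, 0, 1], "delta_rot": [0, 0, 0], "claw": 2}
    - {"dp": [6, 0, 1], "delta_rot": [0, 0, 0], "claw": 2}
    - {"dp": [6, 0, 1], "delta_rot": [0, 0, 0], "claw": 2}

```text
time: 21.25
ee_pos: [0.5631, -0.0729, 0.0111]
eef_rot: [-179.9, -0.0, 90.0]
wrist_force: [-5.3, -0.7, -1.0]
gripper_width: 0.0091
finger_force: 40.0
```

Call:
carry_out:
  rows:
    - {"dp": [1, 0, 0], "delta_rot": [0, 0, 0], "claw": 2}
    - {"dp": [2, 0, 0], "delta_rot": [0, 0, 0], "claw": 2}
    - {"dp": [3, 0, 0], "delta_rot": [0, 0, 0], "claw": 2}
    - {"dp": [3, 0, 0], "delta_rot": [0, 0, 0], "claw": 2}

```text
time: 21.75
ee_pos: [0.5629, -0.0728, 0.0108]
eef_rot: [-179.5, -0.0, 90.0]
wrist_force: [-24.4, -4.1, 19.5]
gripper_width: 0.009
finger_force: 40.0
```

Call:
carry_out:
  rows:
    - {"dp": [-1, 0, 1], "delta_rot": [0, 0, 0], "claw": 2}
    - {"dp": [-1, 0, 5], "delta_rot": [0, 0, 0], "claw": 2}
    - {"dp": [2.6, 0, 15], "delta_rot": [0, 0, 0], "claw": 2}
    - {"dp": [8.6, 0, 29.5], "delta_rot": [0, 0, 0], "claw": 2}
    - {"dp": [15.8, 0, 43.5], "delta_rot": [0, 0, 0], "claw": 2}
    - {"dp": [19.5, 0, 50], "delta_rot": [0, 0, 0], "claw": 2}
    - {"dp": [19.5, 0, 50], "delta_rot": [0, 0, 0], "claw": 2}

```text
time: 22.62
ee_pos: [0.5849, -0.0729, 0.0617]
eef_rot: [-179.8, -0.0, 90.0]
wrist_force: [-13.4, -3.9, 4.5]
gripper_width: 0.0089
finger_force: 40.0
```

```bash
python3 t.py
```

```text
22.625 [ 0.5849 -0.0729  0.0617] [-179.7846   -0.0065   90.0244] [-13.4391  -3.9335   4.4547] 0.008890723136304575
scene tray_toe [([0.7332, -0.0711, 0.0023], 0.69)]
scene tray_lip [([0.7836, -0.0712, 0.0066], 0.81)]
scene tray [([0.6919, -0.0738, 0.0144], 0.97)]
scene bowl [([0.6924, 0.0846, -0.0009], 0.74)]
top tray_toe [([0.7381, -0.0729, -0.0013], 0.81)]
top tray_lip [([0.7783, -0.067, 0.0112], 0.75)]
top tray [([0.6919, -0.0712, 0.0168], 0.88)]
top bowl [([0.6932, 0.0805, 0.0009], 0.6)]
rim top ((713.6339111328125, -70.91799926757812), (150.13389587402344, 72.01970672607422), 86.55131530761719)
```

Call:
carry_out:
  rows:
    - {"dp": [3.8, 0, 6.6], "delta_rot": [0, 0, 0], "claw": 2}
    - {"dp": [13.5, 0, 19.4], "delta_rot": [0, 0, 0], "claw": 2}
    - {"dp": [24.3, 0, 31.5], "delta_rot": [0, 0, 0], "claw": 2}
    - {"dp": [36.1, 0, 42.8], "delta_rot": [0, 0, 0], "claw": 2}
    - {"dp": [48.8, 0, 52.9], "delta_rot": [0, 0, 0], "claw": 2}
    - {"dp": [55.5, 0, 57.5], "delta_rot": [0, 0, 0], "claw": 2}
    - {"dp": [62.3, 0, 61.8], "delta_rot": [0, 0, 0], "claw": 2}
    - {"dp": [62.3, 0, 61.8], "delta_rot": [0, 0, 0], "claw": 2}

```text
time: 24.18
ee_pos: [0.6492, -0.0729, 0.1249]
eef_rot: [-180.0, 0.0, 90.0]
wrist_force: [-10.9, 0.6, 14.0]
gripper_width: 0.0087
finger_force: 40.0
```

```bash
python3 t.py
```

```text
24.175 [ 0.6492 -0.0729  0.1249] [-179.9958    0.0095   90.0267] [-10.8695   0.6064  13.9633] 0.00866750634293892
scene tray_toe [([0.7325, -0.0726, 0.0056], 0.86)]
scene tray_lip [([0.7842, -0.0714, -0.0087], 0.96)]
scene tray [([0.7016, -0.0751, 0.0375], 0.8)]
scene bowl [([0.6948, 0.0813, -0.0006], 0.59)]
top tray_toe []
top tray_lip []
top tray []
top bowl []Traceback (most recent call last):
  File "t.py", line 8, in <module>
    c=s["top"]; r=trace("tray",c); p=world(c,r[0]["mask"]); p=p[(p[:,2]>.060)&(p[:,2]<.075)]
                                             ~^^^
IndexError: list index out of range
```

Call:
carry_out:
  rows:
    - {"dp": [6.5, 0, 4], "delta_rot": [0, 0, 0], "claw": 2}
    - {"dp": [14, 0, 8], "delta_rot": [0, 0, 0], "claw": 2}
    - {"dp": [28.5, 0, 14.5], "delta_rot": [0, 0, 0], "claw": 2}
    - {"dp": [44, 0, 20], "delta_rot": [0, 0, 0], "claw": 2}
    - {"dp": [52, 0, 22], "delta_rot": [0, 0, 0], "claw": 2}
    - {"dp": [52, 0, 22], "delta_rot": [0, 0, 0], "claw": 2}
    - {"dp": [52, 0, 22], "delta_rot": [0, 0, 0], "claw": 2}

```text
time: 25.6
ee_pos: [0.7015, -0.0728, 0.1459]
eef_rot: [179.9, 0.0, 90.0]
wrist_force: [-3.0, -0.6, 7.7]
gripper_width: 0.0088
finger_force: 40.0
```

```bash
python3 t.py 2>/dev/null
python3 - <<'E'
from h import *
s=shots()
cv2.imwrite("pics/e.png",np.hstack([cv2.resize(s["scene"]["image"][130:384,150:488],(400,300)),cv2.resize(s["top"]["image"][0:192,150:406],(400,300))]))
for n,c in s.items():
    print(n,[(np.round(a["position"],3).tolist(),round(a["score"],2)) for a in boxes_of("knob0",c)])
E
```

```text
25.6 [ 0.7015 -0.0728  0.1459] [179.9343   0.0097  90.0271] [-2.9689 -0.6419  7.7424] 0.008832381672545568
scene tray_toe [([0.7322, -0.0727, 0.0095], 0.67)]
scene tray_lip [([0.7773, -0.0692, -0.0184], 0.83)]
scene tray [([0.7105, -0.0745, 0.0509], 0.95)]
scene bowl []
top tray_toe []
top tray_lip []
top tray []
top bowl [([0.691, 0.0798, -0.0041], 0.57)]
scene [([0.818, -0.034, -0.184], 0.77), ([0.783, -0.035, -0.17], 0.68), ([0.859, -0.08, -0.133], 0.56), ([0.804, -0.063, -0.165], 0.51), ([0.732, -0.072, 0.076], 0.43)]
top []
```

View pics/e.png

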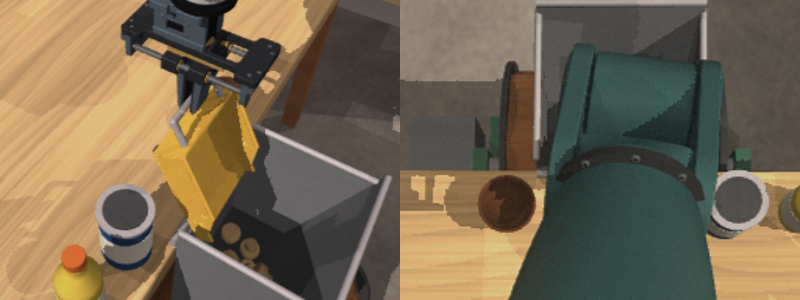

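Call:
carry_out:
  rows:
    - {"dp": [-8.5, 0, -3], "delta_rot": [0, 0, 0], "claw": 2}
    - {"dp": [-24, 0, -8], "delta_rot": [0, 0, 0], "claw": 2}
    - {"dp": [-39.5, 0, -14.5], "delta_rot": [0, 0, 0], "claw": 2}
    - {"dp": [-53.5, 0, -22], "delta_rot": [0, 0, 0], "claw": 2}
    - {"dp": [-67, 0, -31], "delta_rot": [0, 0, 0], "claw": 2}
    - {"dp": [-80, 0, -41], "delta_rot": [0, 0, 0], "claw": 2}
    - {"dp": [-92, 0, -52.5], "delta_rot": [0, 0, 0], "claw": 2}
    - {"dp": [-103, 0, -64.6], "delta_rot": [0, 0, 0], "claw": 2}
    - {"dp": [-112, 0, -77], "delta_rot": [0, 0, 0], "claw": 2}
    - {"dp": [-112, 0, -77], "delta_rot": [0, 0, 0], "claw": 2}

```text
time: 27.6
ee_pos: [0.5874, -0.0727, 0.0671]
eef_rot: [-179.9, -0.0, 90.0]
wrist_force: [-2.7, 0.2, 1.8]
gripper_width: 0.0092
finger_force: 40.0
```

Call:
carry_out:
  rows:
    - {"dp": [-7.5, 0, -12.8], "delta_rot": [0, 0, 0], "claw": 2}
    - {"dp": [-14.5, 0, -26.8], "delta_rot": [0, 0, 0], "claw": 2}
    - {"dp": [-20.5, 0, -41], "delta_rot": [0, 0, 0], "claw": 2}
    - {"dp": [-23, 0, -48], "delta_rot": [0, 0, 0], "claw": 2}
    - {"dp": [-25, 0, -53], "delta_rot": [0, 0, 0], "claw": 2}
    - {"dp": [-26, 0, -56], "delta_rot": [0, 0, 0], "claw": 2}
    - {"dp": [-26, 0, -56], "delta_rot": [0, 0, 0], "claw": 2}

```text
time: 28.48
ee_pos: [0.5631, -0.0728, 0.0124]
eef_rot: [180.0, 0.0, 90.0]
wrist_force: [-1.4, 0.4, -0.8]
gripper_width: 0.0087
finger_force: 40.0
```

Call:
carry_out:
  rows:
    - {"dp": [0, 0, -1.5], "delta_rot": [0, 0, 0], "claw": 2}
    - {"dp": [0, 0, -1.5], "delta_rot": [0, 0, 0], "claw": 2}
    - {"dp": [0, 0, -1.5], "delta_rot": [0, 0, 0], "claw": 16}
    - {"dp": [0, 0, -1.5], "delta_rot": [0, 0, 0], "claw": 32}
    - {"dp": [0, 0, -1.5], "delta_rot": [0, 0, 0], "claw": 32}
    - {"dp": [0, 0, 10], "delta_rot": [0, 0, 0], "claw": 32}
    - {"dp": [0, 0, 30], "delta_rot": [0, 0, 0], "claw": 32}
    - {"dp": [0, 0, 70], "delta_rot": [0, 0, 0], "claw": 32}
    - {"dp": [-20, 0, 120], "delta_rot": [0, 0, 0], "claw": 32}
    - {"dp": [-50, 40, 160], "delta_rot": [0, 0, 0], "claw": 32}
    - {"dp": [-80, 90, 170], "delta_rot": [0, 0, 0], "claw": 32}
    - {"dp": [-100, 140, 170], "delta_rot": [0, 0, 0], "claw": 32}

```text
time: 29.98
ee_pos: [0.4624, 0.0684, 0.1849]
eef_rot: [179.8, -0.0, 90.0]
wrist_force: [1.0, -0.2, 0.6]
gripper_width: 0.0321
finger_force: 0.0
```

Call:
carry_out:
  rows:
    - {"dp": [-20, 50, 0], "delta_rot": [0, 0, 0], "claw": 32}
    - {"dp": [-20, 100, 0], "delta_rot": [0, 0, 0], "claw": 32}
    - {"dp": [-20, 150, 0], "delta_rot": [0, 0, 0], "claw": 32}
    - {"dp": [-20, 200, 0], "delta_rot": [0, 0, 0], "claw": 32}
    - {"dp": [-20, 240, 0], "delta_rot": [0, 0, 0], "claw": 32}

```text
time: 30.6
ee_pos: [0.4427, 0.3093, 0.184]
eef_rot: [179.9, -0.1, 90.1]
wrist_force: [1.0, -0.7, 1.0]
gripper_width: 0.0321
finger_force: 0.0
```

```bash
python3 t.py
python3 - <<'E'
from h import *
s=shots()
cv2.imwrite("pics/f.png",np.hstack([cv2.resize(s["scene"]["image"][130:384,150:488],(400,300)),cv2.resize(s["top"]["image"][0:192,150:406],(400,300))]))
for n,c in s.items():
    print(n,[(np.round(a["position"],3).tolist(),round(a["score"],2)) for a in boxes_of("knob0",c)])
    for k in ("tin","glue","bowl","stick"):
        print(k,[np.round(a["position"],3).tolist() for a in pinpoint(k,c)[:1]])
E
```

```text
30.6 [0.4427 0.3093 0.184 ] [179.9154  -0.053   90.0699] [ 1.0327 -0.7208  1.0032] 0.032105099659795217
scene tray_toe [([0.7379, -0.0735, -0.0009], 0.84)]
scene tray_lip []
scene tray [([0.6896, -0.0731, 0.0045], 0.98)]
scene bowl [([0.6953, 0.0805, 0.0005], 0.73)]
top tray_toe [([0.7404, -0.0733, -0.0021], 0.81)]
top tray_lip [([0.7757, -0.0724, 0.0253], 0.93)]
top tray [([0.6931, -0.0736, 0.0013], 0.86)]
top bowl [([0.6938, 0.0801, -0.0008], 0.78)]
rim top ((648.1497192382812, -72.72039794921875), (173.9272003173828, 151.55496215820312), 0.23473060131072998)
scene [([0.82, -0.033, -0.184], 0.78), ([0.78, -0.035, -0.167], 0.7), ([0.856, -0.081, -0.131], 0.63), ([0.832, -0.065, -0.169], 0.57)]
tin []
glue [[0.738, -0.072, 0.002]]
bowl [[0.695, 0.081, 0.0]]
stick [[0.45, 0.422, 0.0]]
top [([0.84, -0.105, -0.177], 0.6), ([0.853, -0.074, -0.137], 0.57)]
tin [[0.689, -0.219, 0.003]]
glue [[0.688, -0.323, 0.001]]
bowl [[0.691, 0.081, 0.002]]
stick [[0.448, 0.42, 0.002]]
```

View pics/f.png

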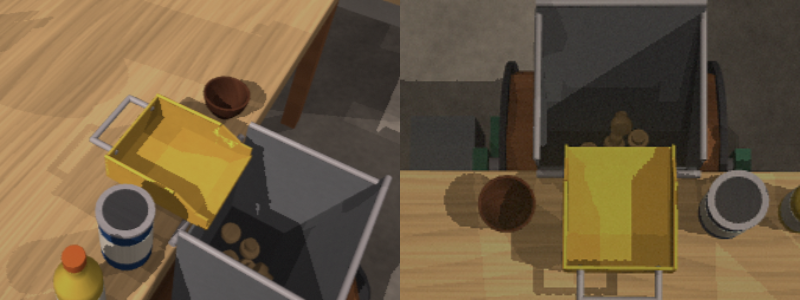

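The picture shows the tray empty and flat against the bar. The knobs lie in the hopper at about (240,250) on the left and (625,130) on the right. The tin, glue bottle and bowl have not moved, and the stick is flat on the bench.

```bash
python3 -c "
from cell import sign_off
print(sign_off())"
```

```text
the job is handed in; nothing more can be done
None
```

The job is handed in (no verdict came back): in the last pictures the tray stood empty and flat at the rim bar, the stick lay flat on the bench, the tin, glue bottle and bowl had not moved, and knobs showed in the hopper; overlap hid some, so I did not count all seven.

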